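# Fit the splined T-key and clamp the book press

### The job

Clamp the newly bound book in the press: pick up the T-key from the desk, turn it so that the teeth in its socket mesh with the splined shaft on top of the press, and push it down fully home. Then, with the key, turn the shaft clockwise (seen from above) until it reaches its stop and the pressing board is down on the book; leave the key upright and fully home on the shaft, and do not disturb the stapler, mug, calculator or tape dispenser.

Things in the scene. Friction and masses are not known exactly. Their poses are not given: they have to be found in the camera images.
- key_center (a point): Loose steel T-key, 0.5 kg, standing socket-down on the desk, 80 mm tall; point on its axis, half-way up (40 mm). z up the axis, x along the bar (half turns alike). From the underside: round hub 60 mm wide, 44 mm high; neck 16 mm wide up to 62 mm; flat-sided bar 188 long, 18 wide, 18 high on top (62 to 80 mm), its centre 31 mm above this point.
- key_socket (a point): Centre of the T-key's underside, the mouth of its toothed socket, 38 mm deep; axes as key_center. 6 inward teeth 8 mm wide reach in to 17 mm from the axis; the 6 gaps between them are at 0, 60, 120.. degrees from the bar, so the key goes on when its bar is parallel to any shaft tooth, within about 4 degrees; rounded shaft teeth guide it in from a little more.
- shaft_seat (a point): On the axis of the upright splined shaft of the grey press, on the top face of its round collar (66 mm wide), 133 mm above the desk. z up, x along the collar's flat pointer (8 mm wide, tip 60 mm from the axis); turns with the shaft. The key is home when its underside rests on the collar (key_socket at this point, key_center 40 mm above); not meshed, it stops 30 mm higher.
- shaft_top (a point): Top of the shaft's tapered nose (20 mm wide at the top, 30 at its foot), 37 mm above the collar; axes as shaft_seat. Below it 6 straight teeth, 7 mm wide, reach out to 23 mm from the axis at 0, 60, 120.. degrees from the pointer; their rounded tops are 30 mm above the collar.
- clamp_shaft (a joint): Turn of the splined shaft, rad, growing clockwise seen from above. 0 is fully open, the hard stop is at 1.2 (the pointer reaches a small peg). It starts anywhere from 0 to 0.5, turns against friction of about 0.22 N m and stays where it is left.
- platen (a joint): How far the wooden pressing board has come down, m: 0.01 per rad of the shaft, so 0.012 at the stop, when it lies on the book.
- press: Grey book press, fixed. Foot 200 by 300 mm, 16 mm thick, with a blue book on it; two columns carry a crosshead 300 long (y), 60 wide, top 123 mm above the desk, with a round boss 136 mm wide in the middle (top 125 mm). Column caps 130 mm either side of the axis stand to 133 mm, a small stop peg 60 mm from the axis to 141 mm. Origin on the desk under the shaft's axis.
- stapler: Stapler lying on the desk, 135 by 34 mm, 54 mm high; origin under its middle, x along it. Leave alone.
- mug: White mug, 80 mm wide, 95 mm high, origin at the centre of its underside. Leave alone.
- calculator: Desk calculator, 100 by 145 mm, 20 mm high, origin under its middle. Leave alone.
- tape_dispenser: Black tape dispenser, 150 by 60 mm, 89 mm high, origin under its middle, x along it. Leave alone.

How it is judged:
On the way, in this order (a step that is already met when the one before it is completed fails the run):
1. the key is meshed with the shaft and pushed home onto the collar (z of key_center in the frame of shaft_seat between 0.03 and 0.045 m and horizontal distance between key_center and shaft_seat below 0.006 m and angle between key_center's own z axis and vertical below 0.08 rad), for 0.2 s.
2. with the key home, the shaft has been turned clockwise to its stop (all of step 1 and value of joint clamp_shaft above 1.1 rad), for 0.2 s.
At the end, for the whole second after the job is handed in: The key stands upright (within 0.08 rad) and at rest on the shaft, on its axis within 6 mm and home within 5 mm (its centre less than 45 mm above the collar), the shaft is turned clockwise past 1.1 rad (stop at 1.2) and the pressing board is down by more than 10.5 mm (all of step 2 and value of joint platen above 0.0105 m and linear speed of key below 0.02 m/s); the robot touches nothing.
It fails at once if the stapler is shifted by more than 30 mm or tipped (distance of stapler from where it was at the start of the episode above 0.03 m or angle between stapler's own z axis and vertical above 0.4 rad).
It fails at once if the mug is shifted by more than 30 mm or tipped (distance of mug from where it was at the start of the episode above 0.03 m or angle between mug's own z axis and vertical above 0.4 rad).
It fails at once if the calculator is shifted by more than 30 mm or tipped (distance of calculator from where it was at the start of the episode above 0.03 m or angle between calculator's own z axis and vertical above 0.4 rad).
It fails at once if the tape dispenser is shifted by more than 30 mm or tipped (distance of tape_dispenser from where it was at the start of the episode above 0.03 m or angle between tape_dispenser's own z axis and vertical above 0.4 rad).
It also fails if it takes over 43 s, if anything falls off the work surface, if the arm or the gripper's body presses on something with over 40 N, if the wrist force passes 120 N, or if a joint passes its speed limit or range.

### The arm

A 6-joint arm with a two-finger parallel gripper is mounted at the origin on the work surface. World frame = base frame: x ahead of the robot, y to its left, z up, the work surface at z = 0. Lengths are in m, angles in rad, forces in N, time in s.
With the tool pointing down it reaches from about 0.375 to 0.9 m from the base axis. Payload 3.1 kg.
Tool frame: the origin (TCP) lies on the centre line of the jaws, within the pads' length; the fingertips stand 8 mm ahead of it and the grasp point (between the pads) lies 11 mm behind it; z points along the fingers, y is the line along which they close (so a half turn about z gives the same grasp; the last joint's range is limited). The gripper opens to 85 mm and grips with 20 to 120 N. Pads are 22 mm wide; open, the fingers measure 114 mm over their backs; the gripper's body (76 mm by 85 mm) begins 54 mm behind the grasp point. The pads swing forward as they close: fully open they stand 13 mm farther back than shut.
Start: joints at [1.147, 0.527, 1.433, -0, 1.181, -0.178], TCP at [0.152, 0.606, 0.239] pointing down, gripper open.
Joint ranges: [-3.08, 3.08], [-0.75, 2.2], [0.22, 2.44], [-1.43, 4.57], [0, 2.65], [-2.85, 2.85]. Speed limits (rad/s): [2.79, 2.79, 3.14, 3.14, 3.14, 3.14].

### API

Orientations are given as a unit quaternion [x, y, z, w].
In Python, from station import * gives the robot as it stands.
- The arm moves only by the tool play_rows, never from a script. Its argument "rows" is a list of rows, each a list of 3 entries, a list of its own where there are three numbers: the turn, a rotation vector about the tool's x, y, z in degrees, then the shift along the tool's x, y, z in mm, then the closure, from 0 (fully open) to 1 (shut). In form: [[[ax, ay, az], [dx, dy, dz], jaw], ...]. A call has 1 to 12 rows; each row shifts and turns the commanded pose from where the row before left it, along the tool's axes as they then stand; what a row does not reach is not made up. A row lasts 1/12 s, in which the tool goes at most 41.7 mm and 7.16 degrees, less where a joint would pass 70% of its speed; a pose out of reach is approached as far as the arm can. A call with a gripper value outside its range is refused whole. The fingers move at their own pace and stop on an object; "grip_force" is the grip in N (left out, the last holds). Time passes only in rows, so rows that do not move let the fingers close. It gives the time, the measured TCP pose, the force, the opening and the grip force at its end, in the units of the state.
- sense(): the state, without advancing time (a new reading comes with each control period).
- snapshot(name): name is "scene" or "top" or "wrist"; returns (picture, depth): 400x640x3 uint8, red, green, blue; 400x640 float32, m along the optical axis (not along the pixel's ray), 0 where there is no reading.
- get_calibration(name): a dict with "vfov" (degrees; the focal length in pixels is half the picture's height over the tangent of half this angle, whatever the lens; pixels are square), "cx", "cy" (the principal point, pixels), "xyz" and "attitude" of the camera in the world. Camera axes: x right, y down, z forward; pixel columns grow to the right and rows downward; lengths in m; the calibration is good to about 2 mm. A picture is of the moment at which its call begins: read the wrist's pose just before it. get_calibration takes no time and is no camera call; for the wrist camera it gives the pose at the moment of the call.
- sign_off(): hands the job in; it is judged then, once.
The state is a dict: "t": time; "q": joint angles; "qd": joint speeds; "tau": joint torques, N m; "tcp_pos": TCP position; "tool_rot": TCP orientation; "force": force on the tool from outside, world axes, zero at the start; "ft_torque": the same for the moment, N m; "finger_gap": opening from 0.0 (shut) to 1.0 (fully open); "gripper_force": force on a finger pad.
Only numpy, scipy, OpenCV 4.12 (cv2) and the standard library are available. Lean on these libraries where they do the work, as an engineer would, in place of code of your own. Each camera call takes 0.05 s, during which the arm holds its last target. There are 200 camera calls.

## Working session

There is one attempt and no reset: what is moved stays moved. The work goes in short steps, Python scripts to look and compute and a tool call to move; the robot and the scene stay as the last step left them, time stands still between calls to the robot, and variables do not carry over. Pictures are saved under pics/ and viewed, at most 10 in all, crops included, and the job is handed in when it is done.

Besides the shell and the picture viewer there is one more tool, called after "Emit:" by a JSON object that holds its "fn" and its "kwargs", one argument or row to a line. play_rows: Moves the arm, as the interface text tells. Its arguments: {"type":"object","properties":{"rows":{"type":"array","items":{"type":"array"}},"grip_force":{"type":"number"}},"required":["rows"]}

```bash
mkdir -p pics; ls; python3 - <<'E'
from station import *
import cv2,numpy as np
s=sense();print(s['tcp_pos'],s['tool_rot'],s['t'])
for n in ("scene","top"):
    im,d=snapshot(n);np.savez(n,im=im,d=d);c=get_calibration(n);print(n,c)
    cv2.imwrite(f"pics/{n}.png",im[...,::-1])
E
```

```text
pics
[0.15174173 0.60557733 0.23834514] [ 1.22584249e-01  9.92457519e-01 -1.03277897e-03 -3.28904008e-04] 0.0
scene {'vfov': 57.96213869909957, 'cx': 324.01427636156234, 'cy': 195.28581745114997, 'xyz': array([1.49727954, 0.74155531, 0.94586289]), 'attitude': array([ 0.38800996,  0.79789874, -0.41609807, -0.19916895])}
top {'vfov': 57.76235121521122, 'cx': 320.7645326736137, 'cy': 206.45330326338927, 'xyz': array([0.35918992, 0.03248348, 1.43098306]), 'attitude': array([-0.70294114,  0.70552897, -0.06124813,  0.06596432])}
```

View pics/scene.png

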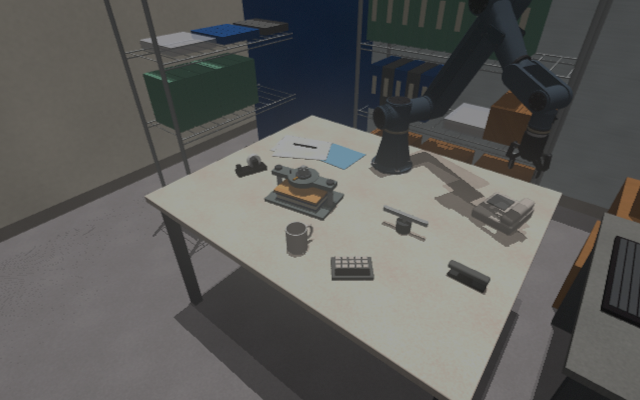

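View pics/top.png

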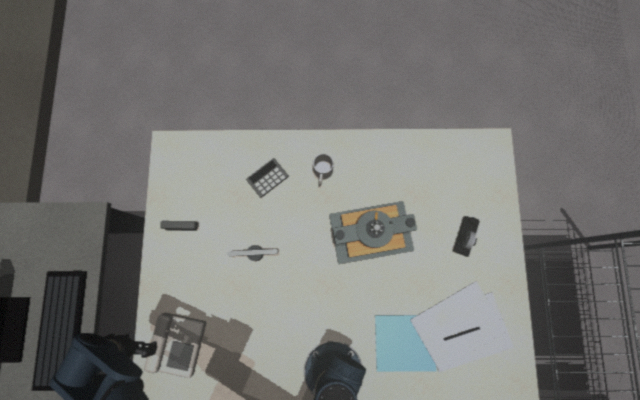

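The top view shows the key at about (254,252) with its bar nearly along image rows. The press axis is near (375,228), with column caps at (338,234) and (410,222). Next I'll turn these into world positions.

```bash
cat > h.py <<'E'
from station import *
import cv2,numpy as np
from scipy.spatial.transform import Rotation as R
def ray(c,uv):
    f=200/np.tan(np.radians(c['vfov']/2)); uv=np.atleast_2d(uv).astype(float)
    v=np.c_[(uv[:,0]-c['cx'])/f,(uv[:,1]-c['cy'])/f,np.ones(len(uv))]
    return R.from_quat(c['attitude']).apply(v)
def plane(c,uv,z):
    d=ray(c,uv); return c['xyz']+d*((z-c['xyz'][2])/d[:,2])[:,None]
def cloud(c,d):
    v,u=np.mgrid[0:400,0:640]; uv=np.c_[u.ravel(),v.ravel()]
    return (c['xyz']+ray(c,uv)*d.reshape(-1,1)).reshape(400,640,3)
def rect(p):  # xy points -> centre, long-axis angle deg, size
    (cx,cy),(w,h),a=cv2.minAreaRect((p*1000).astype(np.float32)); 
    if h>w:a+=90;w,h=h,w
    return round(cx,1),round(cy,1),round((a+90)%180-90,1),round(w,1),round(h,1)
E
python3 - <<'E'
from h import *
c=get_calibration("top");z=np.load("top.npz");P=cloud(c,z['d'])
v,u=np.mgrid[0:400,0:640]
m=(u>220)&(u<290)&(v>235)&(v<270)&(P[...,2]>.06)&(P[...,2]<.1);p=P[m];print("bar",len(p),np.median(p[:,2]),rect(p[:,:2]))
m=(u>320)&(u<425)&(v>195)&(v<265)&(P[...,2]>.11);p=P[m];print("cross",np.median(p[:,2]),rect(p[:,:2]))
m&=P[...,2]>.15;p=P[m];print("shaft",len(p),p.mean(0),p.max(0))
print(plane(c,[[338,234],[410,222],[375,228]],.133))
w=get_calibration("wrist");s=sense();T=R.from_quat(s['tool_rot']);print("wrist cam in tool",T.inv().apply(w['xyz']-s['tcp_pos']),(T.inv()*R.from_quat(w['attitude'])).as_matrix().round(3),w['vfov'])
print(T.as_matrix().round(3))
im=z['im'];cr=cv2.resize(im[190:270,220:430],None,fx=3.8,fy=3.8,interpolation=cv2.INTER_CUBIC);cv2.imwrite("pics/crop.png",cv2.convertScaleAbs(cr[...,::-1],alpha=1.5))
E
```

```text
bar 254 0.08024390244813995 (434.4, 297.1, -87.4, 186.5, 18.0)
cross 0.12610623967291912 (499.0, -116.1, -65.9, 385.6, 133.7)
shaft 134 [ 0.46363309 -0.09153515  0.58150411] [0.53771141 0.03248348 1.43098306]
[[ 0.49487449 -0.02072209  0.133     ]
 [ 0.53725754 -0.28065704  0.133     ]
 [ 0.51600366 -0.15398531  0.133     ]]
wrist cam in tool [ 7.01965922e-02  9.02792515e-05 -1.35525532e-01] [[-0.001 -0.961 -0.278]
 [ 1.    -0.001 -0.001]
 [ 0.001 -0.278  0.961]] 59.81545878512171
[[-0.97   0.243 -0.001]
 [ 0.243  0.97  -0.002]
 [ 0.    -0.002 -1.   ]]
```

View pics/crop.png

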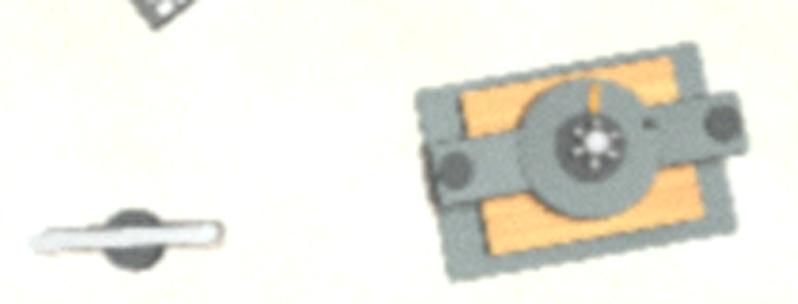

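The orange pointer runs from the axis at crop (592,145) up to (597,85), pointing nearly along world +x. The peg is at (650,123). I'll look at the press up close first, before the key blocks the wrist camera.

Emit:
{"fn": "play_rows", "kwargs": {
  "rows": [
    [[0, 0, 6.5], [0, 0, -4], 0],
    [[0, 0, 6.5], [0, 0, -4], 0],
    [[0, 0, 6.5], [0, 0, -4], 0],
    [[0, 0, 6.5], [0, 0, -4], 0],
    [[0, 0, 6.5], [0, 0, -4], 0],
    [[0, 0, 6.5], [0, 0, -4], 0],
    [[0, 0, 6.5], [0, 0, -4], 0],
    [[0, 0, 6.5], [0, 0, -4], 0]
  ]
}}

```text
t: 0.77
tcp_pos: [0.1518, 0.6058, 0.2709]
tool_rot: [0.548, 0.837, -0.001, 0.0]
force: [1.2, 0.1, -0.6]
finger_gap: 0.999
gripper_force: 0.0
```

Emit:
{"fn": "play_rows", "kwargs": {
  "rows": [
    [[0, 0, 0], [-36, 8, 0], 0],
    [[0, 0, 0], [-36, 8, 0], 0],
    [[0, 0, 0], [-36, 8, 0], 0],
    [[0, 0, 0], [-36, 8, 0], 0],
    [[0, 0, 0], [-36, 8, 0], 0],
    [[0, 0, 0], [-36, 8, 0], 0],
    [[0, 0, 0], [-36, 8, 0], 0],
    [[0, 0, 0], [-36, 8, 0], 0],
    [[0, 0, 0], [-36, 8, 0], 0],
    [[0, 0, 0], [-36, 8, 0], 0],
    [[0, 0, 0], [-36, 8, 0], 0],
    [[0, 0, 0], [-36, 8, 0], 0]
  ]
}}

```text
t: 1.77
tcp_pos: [0.4154, 0.2485, 0.2711]
tool_rot: [0.545, 0.838, -0.0, -0.0]
force: [0.8, -0.1, -1.0]
finger_gap: 1.0
gripper_force: 0.0
```

Emit:
{"fn": "play_rows", "kwargs": {
  "rows": [
    [[0, 0, 0], [-37, -7, 0], 0],
    [[0, 0, 0], [-37, -7, 0], 0],
    [[0, 0, 0], [-37, -7, 0], 0],
    [[0, 0, 0], [-37, -7, 0], 0],
    [[0, 0, 0], [-37, -7, 0], 0],
    [[0, 0, 0], [-37, -7, 0], 0],
    [[0, 0, 0], [-37, -7, 0], 0],
    [[0, 0, 0], [-37, -7, 0], 0],
    [[0, 0, 0], [-37, -7, 0], 0],
    [[0, 0, 0], [-37, -7, 0], 0],
    [[0, 0, 0], [-37, -7, 0], 0],
    [[0, 0, 0], [0, 0, 0], 0]
  ]
}}

```text
t: 2.77
tcp_pos: [0.5119, -0.1601, 0.2713]
tool_rot: [0.548, 0.837, -0.001, 0.003]
force: [0.5, -0.1, 0.8]
finger_gap: 1.001
gripper_force: 0.0
```

```bash
python3 - <<'E'
from h import *
c=get_calibration("wrist");im,d=snapshot("wrist");s=sense();print(s['t'],s['tcp_pos'],s['q'].round(2) if hasattr(s['q'],'round') else s['q'])
np.savez("w1",im=im,d=d,**{k:c[k] for k in c});cv2.imwrite("pics/w1.png",im[...,::-1])
E
```

```text
2.8167 [ 0.51034924 -0.15661309  0.27086877] [-0.51  0.37  1.62 -0.    1.15 -0.92]
```

View pics/w1.png

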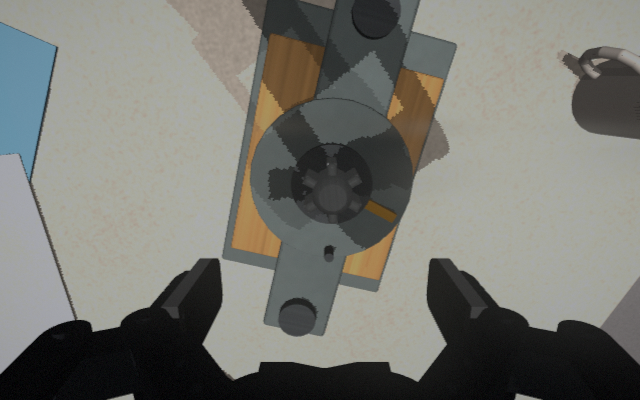

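The wrist view shows the collar around (331,183), the shaft nose around (331,193), the orange pointer at (380,211) and the peg at (329,253). Next I'll fit the axis and the pointer angle.

```bash
python3 - <<'E'
from h import *
z=np.load("w1.npz");c={k:z[k] for k in ('vfov','cx','cy','xyz','attitude')};im=z['im'];P=cloud(c,z['d'])
v,u=np.mgrid[0:400,0:640]
hsv=cv2.cvtColor(im,cv2.COLOR_RGB2HSV)
near=np.hypot(u-331,v-183)<78
m=near&(hsv[...,1]>120)&(hsv[...,0]<30);p=P[m];print("pointer px",m.sum(),np.median(p[:,2]))
uv=np.c_[u[m],v[m]];q=plane(c,uv,np.median(p[:,2]));print("pointer",rect(q[:,:2]),q.mean(0))
# nose top by depth
for lo,hi in((.166,.175),(.158,.166),(.129,.137),(.122,.1275)):
    k=(P[...,2]>lo)&(P[...,2]<hi)&near
    pp=P[k][:,:2]
    if len(pp)>20:print(lo,len(pp),np.median(P[k][:,2]),cv2.minEnclosingCircle((pp*1000).astype(np.float32)),pp.mean(0))
# boss circle (dark collar vs boss): boss outline at .125
k=(np.abs(P[...,2]-.124)<.006)|((P[...,2]>.129)&(P[...,2]<.18)); k&=near
# collar by height: mask -> contour ellipse
k=((P[...,2]>.1295)&(P[...,2]<.18)&(np.hypot(u-331,v-183)<60)&~m).astype(np.uint8)
cn=max(cv2.findContours(k,0,1)[0],key=cv2.contourArea)[:,0];g=plane(c,cv2.convexHull(cn)[:,0],.133)[:,:2]
A=np.c_[2*g,np.ones(len(g))];s=np.linalg.lstsq(A,(g**2).sum(1),rcond=None)[0];r=np.sqrt(s[2]+s[0]**2+s[1]**2);print("collar",s[:2],r,np.ptp(g,0))
ax=s[:2]
print("pointer dir",np.degrees(np.arctan2(*(q.mean(0)[:2]-ax)[::-1])))
pg=plane(c,[[329,248]],.141)[0];print("peg",pg,np.degrees(np.arctan2(*(pg[:2]-ax)[::-1])),np.hypot(*(pg[:2]-ax)))
E
```

```text
pointer px 466 0.13253738200265067
pointer (536.7, -193.4, 38.4, 107.4, 47.2) [ 0.56078631 -0.16913379  0.13253738]
0.166 1044 0.17045711221039458 ((515.8882446289062, -153.0864715576172), 14.000741004943848) [ 0.5153024  -0.15274344]
0.158 904 0.16334731613815745 ((515.9547119140625, -153.61122131347656), 23.222755432128906) [ 0.5148561  -0.15131744]
0.129 3129 0.1339655813835534 ((528.5765380859375, -161.73533630371094), 47.82333755493164) [ 0.51859917 -0.1501035 ]
0.122 13027 0.12598799028528485 ((518.55029296875, -158.06019592285156), 67.17830657958984) [ 0.5141999  -0.15390759]
collar [ 0.51604765 -0.15387227] 0.03304736395083427 [0.06567668 0.06623155]
pointer dir -18.835839185301634
peg [ 0.53490475 -0.20211078  0.141     ] -68.64879118342381 0.05179328187647811
```

```bash
python3 - <<'E'
from h import *
z=np.load("w1.npz");c={k:z[k] for k in ('vfov','cx','cy','xyz','attitude')};im=z['im']
hsv=cv2.cvtColor(im,cv2.COLOR_RGB2HSV);k=((hsv[...,1]>120)&(hsv[...,0]<30)).astype(np.uint8)
n,l,st,ce=cv2.connectedComponentsWithStats(k);i=l[212,382];print(st[i],ce[i])
v,u=np.where(l==i);q=plane(c,np.c_[u,v],.1325)[:,:2];print(rect(q))
d=q.mean(0)-[.5160,-.1539];print(np.degrees(np.arctan2(d[1],d[0])),np.hypot(*(q-[.516,-.1539]).T).max())
# tooth tops check: bright? angles of points 0.158-0.166 at radius 16-23
P=cloud(c,z['d']);r=P[...,:2]-[.516,-.1539];R_=np.hypot(r[...,0],r[...,1]);t=(np.abs(P[...,2]-.162)<.006)&(R_>.0175)&(R_<.024)
a=np.arctan2(r[...,1],r[...,0])[t];print(t.sum(),np.degrees(np.angle(np.exp(6j*a).mean()))/6,abs(np.exp(6j*a).mean()))
s=sense();T=R.from_quat(s['tool_rot']).as_matrix();print(s['tcp_pos'],np.degrees(np.arctan2(T[1,0],T[0,0])),T[:,2])
E
```

```text
[365 200  32  22 322] [380.30745342 210.58695652]
(562.2, -157.8, -5.1, 26.8, 8.7)
-4.862123292085864 0.059789241253585874
475 -5.342921711726691 0.7895451428565974
[ 0.51034924 -0.15661309  0.27086877] 113.63841745965675 [ 6.08470227e-04 -8.52285656e-04 -9.99999452e-01]
```

Emit:
{"fn": "play_rows", "kwargs": {
  "rows": [
    [[0, 0, 7], [0, 0, 0], 0],
    [[0, 0, 7], [0, 0, 0], 0],
    [[0, 0, 7], [0, 0, 0], 0]
  ]
}}

```text
t: 3.07
tcp_pos: [0.5087, -0.1517, 0.2708]
tool_rot: [0.691, 0.723, -0.0, -0.001]
force: [-0.2, 0.7, -0.2]
finger_gap: 1.0
gripper_force: 0.0
```

Emit:
{"fn": "play_rows", "kwargs": {
  "rows": [
    [[0, 0, 0], [38, -4.6, 6], 0],
    [[0, 0, 0], [38, -4.6, 6], 0],
    [[0, 0, 0], [38, -4.6, 6], 0],
    [[0, 0, 0], [38, -4.6, 6], 0],
    [[0, 0, 0], [38, -4.6, 6], 0],
    [[0, 0, 0], [38, -4.6, 6], 0],
    [[0, 0, 0], [38, -4.6, 6], 0],
    [[0, 0, 0], [38, -4.6, 6], 0],
    [[0, 0, 0], [38, -4.6, 6], 0],
    [[0, 0, 0], [38, -4.6, 6], 0],
    [[0, 0, 0], [38, -4.6, 6], 0],
    [[0, 0, 0], [38, -4.6, 6], 0]
  ]
}}

```text
t: 4.07
tcp_pos: [0.4288, 0.3019, 0.1989]
tool_rot: [0.688, 0.725, -0.001, -0.0]
force: [0.8, 0.9, 0.6]
finger_gap: 0.998
gripper_force: 0.0
```

Emit:
{"fn": "play_rows", "kwargs": {
  "rows": [
    [[0, 0, 0], [0, 0, 0], 0],
    [[0, 0, 0], [0, 0, 0], 0],
    [[0, 0, 0], [0, 0, 0], 0]
  ]
}}

```text
t: 4.32
tcp_pos: [0.4298, 0.2998, 0.1991]
tool_rot: [0.688, 0.726, -0.001, -0.0]
force: [-0.4, 0.6, 0.5]
finger_gap: 1.001
gripper_force: 0.0
```

```bash
python3 - <<'E'
from h import *
s=sense();c=get_calibration("wrist");im,d=snapshot("wrist");T=R.from_quat(s['tool_rot']).as_matrix();print(s['t'],s['tcp_pos'],np.degrees(np.arctan2(T[1,0],T[0,0])),T[:,2])
np.savez("w2",im=im,d=d,**c);cv2.imwrite("pics/w2.png",im[...,::-1])
P=cloud(c,d);L=T.T@(P-s['tcp_pos']).reshape(-1,3).T;L=L.T.reshape(P.shape)
r=np.hypot(P[...,0]-.434,P[...,1]-.297)
m=(P[...,2]>.072)&(P[...,2]<.088)&(r<.11);p=P[m];print(len(p),np.median(p[:,2]),rect(p[:,:2]),p[:,:2].mean(0))
m=(P[...,2]>.036)&(P[...,2]<.052)&(r<.06);p=P[m];print("hub",len(p),np.median(p[:,2]),cv2.minEnclosingCircle((p[:,:2]*1000).astype(np.float32)))
E
```

```text
4.3167 [0.42983571 0.29975386 0.19906963] 93.03419971788526 [-1.35090348e-03 -8.68193879e-04 -9.99998711e-01]
5577 0.08091770923253683 (435.3, 297.7, -87.5, 187.1, 18.0) [0.43487816 0.30656417]
hub 2175 0.044969453491950806 ((435.2542724609375, 297.564208984375), 30.054763793945312)
```

View pics/w2.png

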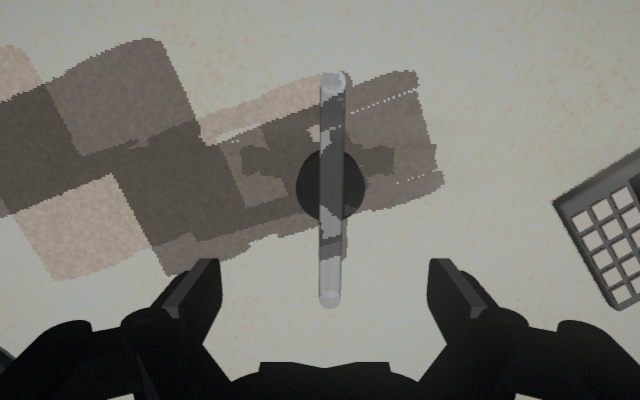

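The bar is centred at about (331,190), with the hub behind it and the fingers on either side. The measured sizes match: bar 187×18 mm, hub radius 30 mm. Descending to grasp.

Emit:
{"fn": "play_rows", "kwargs": {
  "rows": [
    [[0, 0, 0.5], [-2.5, 5.5, 20], 0],
    [[0, 0, 0], [0, 0, 25], 0],
    [[0, 0, 0], [0, 0, 25], 0],
    [[0, 0, 0], [0, 0, 25], 0],
    [[0, 0, 0], [0, 0, 20], 0],
    [[0, 0, 0], [0, 0, 13], 0],
    [[0, 0, 0], [0, 0, 9], 0],
    [[0, 0, 0], [0, 0, 0], 0],
    [[0, 0, 0], [0, 0, 0], 0]
  ],
  "grip_force": 80
}}

```text
t: 5.12
tcp_pos: [0.4373, 0.2965, 0.0625]
tool_rot: [0.693, 0.721, -0.0, -0.0]
force: [-0.4, -0.7, -0.3]
finger_gap: 0.999
gripper_force: 0.0
```

Emit:
{"fn": "play_rows", "kwargs": {
  "rows": [
    [[0, 0, 0], [0, 0, 0], 0.5],
    [[0, 0, 0], [0, 0, 0], 0.7],
    [[0, 0, 0], [0, 0, 0], 0.8],
    [[0, 0, 0], [0, 0, 0], 0.9],
    [[0, 0, 0], [0, 0, 0], 1],
    [[0, 0, 0], [0, 0, 0], 1],
    [[0, 0, 0], [0, 0, 0], 1],
    [[0, 0, 0], [0, 0, 0], 1],
    [[0, 0, 0], [0, 0, 0], 1],
    [[0, 0, 0], [0, 0, 0], 1]
  ]
}}

```text
t: 5.95
tcp_pos: [0.4365, 0.2974, 0.0627]
tool_rot: [0.692, 0.722, -0.0, -0.0]
force: [-1.7, -0.1, 6.3]
finger_gap: 0.191
gripper_force: 78.1
```

Emit:
{"fn": "play_rows", "kwargs": {
  "rows": [
    [[0, 0, 0], [0, 0, -10], 1],
    [[0, 0, 0], [0, 0, -20], 1],
    [[0, 0, 0], [0, 0, -25], 1],
    [[0, 0, 0], [0, 0, -25], 1],
    [[0, 0, 0], [0, 0, -25], 1],
    [[0, 0, 0], [0, 0, -25], 1],
    [[0, 0, 0], [0, 0, -25], 1],
    [[0, 0, 0], [0, 0, -25], 1],
    [[0, 0, 0], [0, 0, -15], 1],
    [[0, 0, 0], [0, 0, 0], 1]
  ]
}}

```text
t: 6.78
tcp_pos: [0.4386, 0.298, 0.2606]
tool_rot: [0.692, 0.722, 0.003, 0.002]
force: [-0.2, -0.0, -4.2]
finger_gap: 0.191
gripper_force: 78.9
```

```bash
cat > pose.py <<'E'
from h import *
import sys
s=sense();T=R.from_quat(s['tool_rot']).as_matrix();y=np.degrees(np.arctan2(T[1,0],T[0,0]))
print(s['t'],s['tcp_pos'],"yaw",y,T[:,2].round(4),"F",s['force'],s['ft_torque'],s['finger_gap'])
off=float(sys.argv[1]) if len(sys.argv)>1 else 0
print("to axis tool mm",(T.T@(np.array([.516,-.1539,.3])-s['tcp_pos'])*1000).round(1),"q6",s['q'][5])
E
python3 pose.py; python3 - <<'E'
from h import *
s=sense();T=R.from_quat(s['tool_rot']).as_matrix();c=get_calibration("wrist");im,d=snapshot("wrist")
P=cloud(c,d);L=((P-s['tcp_pos']).reshape(-1,3)@T).reshape(P.shape)*1000
np.savez("w3",im=im,d=d,L=L)
v,u=np.mgrid[0:400,0:640]
m=(np.abs(L[...,1])<14)&(np.abs(L[...,0])<110)&(np.abs(L[...,2]+18)<10)&(v<320)
p=L[m];print("bar",len(p),rect(p[:,:2]/1000),np.polyfit(p[:,0],p[:,2],1))
m=(np.hypot(L[...,0],L[...,1])<40)&(np.abs(L[...,2]-18)<6)
p=L[m];print("hub",len(p),np.median(p[:,2]),cv2.minEnclosingCircle(p[:,:2].astype(np.float32)),p.min(0),p.max(0))
cv2.imwrite("pics/w3.png",im[...,::-1])
E
```

```text
6.7833 [0.4386029  0.29803055 0.26064094] yaw 92.4245156886741 [ 0.0069  0.0027 -1.    ] F [-0.21842699 -0.01362193 -4.24154902] [ 0.02877085 -0.07704654 -0.01253452] 0.19141181390000672
to axis tool mm [-454.7   58.5  -40. ] q6 0.3438043794479232
bar 15891 (41.2, 2.2, 4.2, 106.0, 27.9) [ 3.66756565e-03 -1.87276238e+01]
hub 3405 17.44610554067902 ((0.6796690225601196, -0.10861324518918991), 30.070161819458008) [-10.53298488 -30.15028962  14.99592646] [28.32997866 29.96143116 23.97037001]
```

View pics/w3.png

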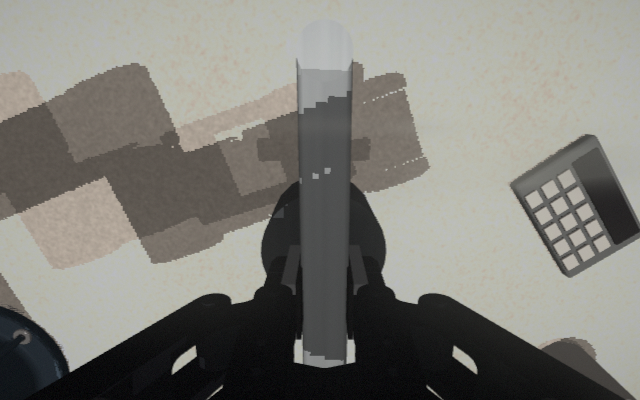

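The key is held with its bar along the tool x axis and the hub centred at tool (0.7, -0.1) mm. Carrying it to the press and turning to yaw 115°.

Emit:
{"fn": "play_rows", "kwargs": {
  "rows": [
    [[0, 0, -5.6], [0, 0, 0], 1],
    [[0, 0, -5.6], [0, 0, 0], 1],
    [[0, 0, -5.6], [0, 0, 0], 1],
    [[0, 0, -5.6], [0, 0, 0], 1]
  ]
}}

```text
t: 7.17
tcp_pos: [0.4353, 0.2966, 0.2549]
tool_rot: [0.537, 0.844, -0.002, -0.001]
force: [0.5, -0.4, -4.0]
finger_gap: 0.197
gripper_force: 78.8
```

Emit:
{"fn": "play_rows", "kwargs": {
  "rows": [
    [[0, 0, 0], [-15, -4, 0], 1],
    [[0, 0, 0], [-25, -7, 0], 1],
    [[0, 0, 0], [-35, -9.5, 0], 1],
    [[0, 0, 0], [-35, -9.5, 0], 1],
    [[0, 0, 0], [-35, -9.5, 0], 1],
    [[0, 0, 0], [-35, -9.5, 0], 1],
    [[0, 0, 0], [-35, -9.5, 0], 1],
    [[0, 0, 0], [-35, -9.5, 0], 1],
    [[0, 0, 0], [-35, -9.5, 0], 1],
    [[0, 0, 0], [-35, -9.5, 0], 1],
    [[0, 0, 0], [-35, -9.5, 0], 1],
    [[0, 0, 0], [-35, -9.5, 0], 1]
  ]
}}

```text
t: 8.17
tcp_pos: [0.5028, -0.1024, 0.2551]
tool_rot: [0.539, 0.842, -0.0, -0.002]
force: [0.7, 0.1, -4.8]
finger_gap: 0.191
gripper_force: 78.8
```

Emit:
{"fn": "play_rows", "kwargs": {
  "rows": [
    [[0, 0, 0], [-30, -8, 0], 1],
    [[0, 0, 0], [-15, -4, 0], 1],
    [[0, 0, 0], [-5, 0, 0], 1],
    [[0, 0, 0], [0, 0, 0], 1],
    [[0, 0, 0], [0, 0, 0], 1],
    [[0, 0, 0], [0, 0, 0], 1]
  ]
}}

```text
t: 8.67
tcp_pos: [0.5134, -0.1496, 0.2565]
tool_rot: [0.538, 0.843, 0.0, -0.002]
force: [0.5, 1.3, -4.7]
finger_gap: 0.195
gripper_force: 78.8
```

```bash
python3 pose.py
```

```text
8.6667 [ 0.51344616 -0.14960921  0.2565189 ] yaw 114.89998734788847 [-0.0023  0.0019 -1.    ] F [ 0.50503244  1.28160528 -4.71020366] [-0.02035181 -0.04393448 -0.03489603] 0.1948812073407532
to axis tool mm [ -4.8   0.5 -43.5] q6 -0.9277914245363367
```

Emit:
{"fn": "play_rows", "kwargs": {
  "rows": [
    [[0, 0, 0], [-5.5, 0.5, 8], 1],
    [[0, 0, 0], [0, 0, 8], 1],
    [[0, 0, 0], [0, 0, 0], 1],
    [[0, 0, 0], [0, 0, 0], 1]
  ]
}}

```text
t: 9.0
tcp_pos: [0.5165, -0.1555, 0.2403]
tool_rot: [0.538, 0.843, -0.0, -0.001]
force: [0.6, 0.5, -4.2]
finger_gap: 0.196
gripper_force: 78.7
```

```bash
python3 - <<'E'
from h import *
A=[]
for i in range(6):
    s=sense();T=R.from_quat(s['tool_rot']).as_matrix();A.append(np.r_[s['tcp_pos']*1000,np.degrees(np.arctan2(T[1,0],T[0,0])),T[:2,2]*1000,s['force']]);im,d=snapshot("scene" if i<5 else "wrist")
    if i==4: np.savez("s4",im=im,d=d);cv2.imwrite("pics/s4.png",cv2.resize(im[140:220,255:355],None,fx=6,fy=6,interpolation=cv2.INTER_CUBIC)[...,::-1])
A=np.array(A);print(A.round(1));m=A.mean(0);a=np.radians(m[3]);d=np.array([516,-153.9])-m[:2]
print(m.round(2),"tool dx,dy",d@[np.cos(a),np.sin(a)],d@[np.sin(a),-np.cos(a)])
s=sense();T=R.from_quat(s['tool_rot']).as_matrix();c=get_calibration("wrist");P=cloud(c,d_:=snapshot("wrist")[1])
L=((P-s['tcp_pos']).reshape(-1,3)@T).reshape(P.shape)*1000
q=L[(np.hypot(L[...,0],L[...,1])<40)&(np.abs(L[...,2]-18)<6)];print("hub",cv2.minEnclosingCircle(q[:,:2].astype(np.float32)))
# hub & bar yaw in scene cam
c=get_calibration("scene");P=cloud(c,np.load("s4.npz")['d']);b=P[(np.hypot(P[...,0]-.516,P[...,1]+.154)<.1)&(P[...,2]>.238)&(P[...,2]<.262)]
b=b[np.hypot(b[:,0]-.516,b[:,1]+.154)>.06];print("bar scene",len(b),rect(b[:,:2]),b.mean(0))
E
```

```text
[[ 5.165e+02 -1.555e+02  2.403e+02  1.149e+02 -2.300e+00  1.400e+00
   6.000e-01  5.000e-01 -4.200e+00]
 [ 5.169e+02 -1.558e+02  2.408e+02  1.148e+02 -1.100e+00  7.000e-01
  -2.000e-01 -1.000e+00 -4.100e+00]
 [ 5.171e+02 -1.560e+02  2.412e+02  1.148e+02 -3.000e-01  3.000e-01
   5.000e-01  4.000e-01 -4.400e+00]
 [ 5.173e+02 -1.562e+02  2.414e+02  1.148e+02  2.000e-01 -0.000e+00
   3.000e-01 -1.000e-01 -4.000e+00]
 [ 5.173e+02 -1.563e+02  2.415e+02  1.148e+02  4.000e-01 -2.000e-01
   1.000e-01  0.000e+00 -4.200e+00]
 [ 5.173e+02 -1.564e+02  2.416e+02  1.148e+02  5.000e-01 -3.000e-01
   8.000e-01 -0.000e+00 -3.900e+00]]
[ 5.1707e+02 -1.5602e+02  2.4113e+02  1.1484e+02 -4.4000e-01  3.0000e-01
  3.6000e-01 -4.0000e-02 -4.1300e+00] tool dx,dy 2.3740814866346684 -0.08483505019200066
hub ((0.5915923118591309, -0.06533318758010864), 30.015533447265625)
bar scene 91 (518.8, -151.3, -65.6, 188.3, 24.3) [ 0.51961356 -0.14572857  0.25273579]
```

Emit:
{"fn": "play_rows", "kwargs": {
  "rows": [
    [[0, 0, 0.2], [2.2, 0, 0], 1],
    [[0, 0, 0], [0, 0, 4], 1],
    [[0, 0, 0], [0, 0, 4], 1],
    [[0, 0, 0], [0, 0, 3], 1],
    [[0, 0, 0], [0, 0, 3], 1],
    [[0, 0, 0], [0, 0, 2], 1],
    [[0, 0, 0], [0, 0, 2], 1],
    [[0, 0, 0], [0, 0, 2], 1],
    [[0, 0, 0], [0, 0, 2], 1],
    [[0, 0, 0], [0, 0, 0], 1]
  ]
}}

```text
t: 10.18
tcp_pos: [0.5161, -0.1543, 0.2189]
tool_rot: [0.54, 0.842, -0.0, -0.0]
force: [0.8, 0.2, -4.5]
finger_gap: 0.193
gripper_force: 78.8
```

```bash
python3 pose.py
```

```text
10.1833 [ 0.51605159 -0.15428244  0.21889649] yaw 114.61031181956045 [-7.e-04  4.e-04 -1.e+00] F [ 0.82338278  0.16999018 -4.45451825] [-0.04469965  0.0058355  -0.01229697] 0.19291425228732131
to axis tool mm [  0.4   0.1 -81.1] q6 -0.92761113310946
```

The underside is already about 6 mm below the tooth tops with no contact force, so it is meshed. Pushing down.

Emit:
{"fn": "play_rows", "kwargs": {
  "rows": [
    [[0, 0, 0], [0, 0, 3], 1],
    [[0, 0, 0], [0, 0, 3], 1],
    [[0, 0, 0], [0, 0, 3], 1],
    [[0, 0, 0], [0, 0, 3], 1],
    [[0, 0, 0], [0, 0, 3], 1],
    [[0, 0, 0], [0, 0, 3], 1],
    [[0, 0, 0], [0, 0, 2], 1],
    [[0, 0, 0], [0, 0, 1], 1],
    [[0, 0, 0], [0, 0, 1], 1],
    [[0, 0, 0], [0, 0, 0], 1],
    [[0, 0, 0], [0, 0, 0], 1]
  ]
}}

```text
t: 11.1
tcp_pos: [0.5163, -0.1544, 0.1973]
tool_rot: [0.54, 0.842, 0.0, 0.0]
force: [0.5, 1.0, -4.3]
finger_gap: 0.196
gripper_force: 78.8
```

```bash
python3 pose.py
```

```text
11.1 [ 0.51630811 -0.15437627  0.1973488 ] yaw 114.61633984120664 [ 1.e-04 -1.e-04 -1.e+00] F [ 0.52963944  0.95050488 -4.28411407] [ 0.01371529 -0.02034057 -0.02129296] 0.19566889839861856
to axis tool mm [ 6.000e-01 -1.000e-01 -1.027e+02] q6 -0.9276369086453512
```

Emit:
{"fn": "play_rows", "kwargs": {
  "rows": [
    [[0, 0, 0], [0, 0, 1], 1],
    [[0, 0, 0], [0, 0, 1], 1],
    [[0, 0, 0], [0, 0, 0], 1],
    [[0, 0, 0], [0, 0, 0], 1]
  ]
}}

```text
t: 11.43
tcp_pos: [0.5164, -0.1545, 0.1957]
tool_rot: [0.54, 0.842, -0.0, 0.0]
force: [-0.8, -0.4, -1.4]
finger_gap: 0.195
gripper_force: 79.1
```

Emit:
{"fn": "play_rows", "kwargs": {
  "rows": [
    [[0, 0, 0], [0, 0, 1], 1],
    [[0, 0, 0], [0, 0, 0], 1],
    [[0, 0, 0], [0, 0, 0], 1]
  ]
}}

```text
t: 11.68
tcp_pos: [0.5164, -0.1546, 0.1956]
tool_rot: [0.54, 0.842, -0.0, 0.001]
force: [-2.8, 1.0, 5.8]
finger_gap: 0.197
gripper_force: 80.1
```

Seated: z stopped at 0.1956 and the vertical force rose. Now turning clockwise.

Emit:
{"fn": "play_rows", "kwargs": {
  "rows": [
    [[0, 0, 2], [0, 0, 0], 1],
    [[0, 0, 4], [0, 0, 0], 1],
    [[0, 0, 5], [0, 0, 0], 1],
    [[0, 0, 5], [0, 0, 0], 1],
    [[0, 0, 5], [0, 0, 0], 1],
    [[0, 0, 5], [0, 0, 0], 1],
    [[0, 0, 5], [0, 0, 0], 1],
    [[0, 0, 5], [0, 0, 0], 1],
    [[0, 0, 5], [0, 0, 0], 1],
    [[0, 0, 4], [0, 0, 0], 1],
    [[0, 0, 0], [0, 0, 0], 1],
    [[0, 0, 0], [0, 0, 0], 1]
  ]
}}

```text
t: 12.68
tcp_pos: [0.5163, -0.1545, 0.1956]
tool_rot: [0.821, 0.571, 0.0, 0.001]
force: [-3.2, 0.2, 6.1]
finger_gap: 0.195
gripper_force: 80.2
```

```bash
python3 pose.py
```

```text
12.6833 [ 0.51630565 -0.15447478  0.1955839 ] yaw 69.62184475679155 [ 7.e-04 -8.e-04 -1.e+00] F [-3.18246751  0.18245468  6.0919066 ] [ 0.0122494   0.3976348  -0.03374942] 0.19543916240292786
to axis tool mm [   0.4   -0.4 -104.4] q6 -0.14204700224474526
```

Emit:
{"fn": "play_rows", "kwargs": {
  "rows": [
    [[0, 0, 3], [0, 0, 0], 1],
    [[0, 0, 3], [0, 0, 0], 1],
    [[0, 0, 2], [0, 0, 0], 1],
    [[0, 0, 0], [0, 0, 0], 1]
  ]
}}

```text
t: 13.02
tcp_pos: [0.5162, -0.1545, 0.1956]
tool_rot: [0.859, 0.512, -0.0, 0.001]
force: [-2.9, 0.5, 4.7]
finger_gap: 0.193
gripper_force: 80.2
```

```bash
python3 pose.py
```

```text
13.0167 [ 0.51621401 -0.15451424  0.1956228 ] yaw 61.59671625463479 [ 5.e-04 -1.e-03 -1.e+00] F [-2.9213735   0.54883528  4.72956833] [0.02011583 0.38408713 0.01684733] 0.19278351452899056
to axis tool mm [   0.4   -0.4 -104.4] q6 -0.001772983471973142
```

Emit:
{"fn": "play_rows", "kwargs": {
  "rows": [
    [[0, 0, 2], [0, 0, 0], 1],
    [[0, 0, 2], [0, 0, 0], 1],
    [[0, 0, 0], [0, 0, 0], 1]
  ]
}}

```text
t: 13.27
tcp_pos: [0.5162, -0.1545, 0.1956]
tool_rot: [0.876, 0.482, -0.0, 0.001]
force: [-3.7, 0.4, 5.1]
finger_gap: 0.192
gripper_force: 80.2
```

```bash
python3 pose.py
```

```text
13.2667 [ 0.51615354 -0.15453612  0.19560174] yaw 57.60230375738852 [ 3.0e-04 -1.1e-03 -1.0e+00] F [-3.65830673  0.42766293  5.07509927] [0.08288849 0.37366978 0.03526507] 0.19202389748349766
to axis tool mm [   0.4   -0.4 -104.4] q6 0.06798875150398931
```

Emit:
{"fn": "play_rows", "kwargs": {
  "rows": [
    [[0, 0, 2], [0, 0, 0], 1],
    [[0, 0, 2], [0, 0, 0], 1],
    [[0, 0, 0], [0, 0, 0], 1]
  ]
}}

```text
t: 13.52
tcp_pos: [0.5159, -0.1545, 0.1956]
tool_rot: [0.892, 0.452, -0.001, 0.001]
force: [-3.8, 1.2, 6.0]
finger_gap: 0.194
gripper_force: 80.7
```

```bash
python3 pose.py; python3 - <<'E'
from h import *
im,d=snapshot("wrist");a,_=snapshot("scene")
o=np.vstack([cv2.resize(im,None,fx=.75,fy=.75),cv2.resize(a[140:220,240:368],(480,300),interpolation=cv2.INTER_CUBIC)])
cv2.imwrite("pics/w5.png",cv2.convertScaleAbs(o[...,::-1],alpha=1.5))
E
```

```text
13.5167 [ 0.51586564 -0.15454742  0.19559053] yaw 53.805208374095244 [-6.0e-04 -1.8e-03 -1.0e+00] F [-3.82443176  1.16340153  6.00739385] [0.00973236 0.48513996 0.78048534] 0.19409472263114688
to axis tool mm [   0.4   -0.2 -104.4] q6 0.135265954434075
```

View pics/w5.png

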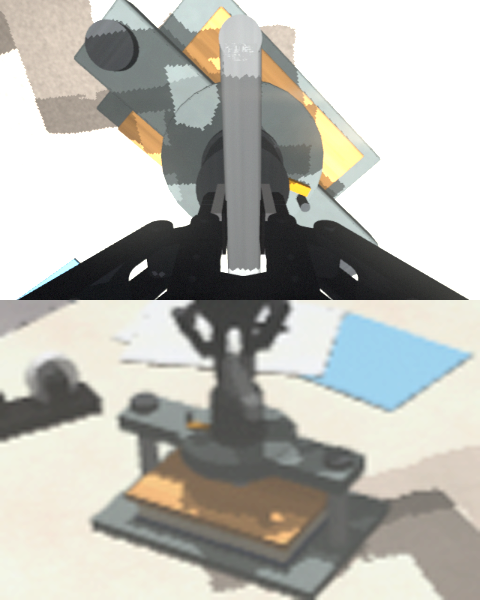

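The torque jumped to 0.78 N m and the pointer sits against the peg in the wrist view at (300,190), so the shaft is at its stop. I'll hold briefly, relax and release.

Emit:
{"fn": "play_rows", "kwargs": {
  "rows": [
    [[0, 0, 0.5], [0, 0, 0], 1],
    [[0, 0, 0], [0, 0, 0], 1],
    [[0, 0, 0], [0, 0, 0], 1],
    [[0, 0, 0], [0, 0, 0], 1],
    [[0, 0, -1], [0, 0, -0.5], 1],
    [[0, 0, 0], [0, 0, 0], 1],
    [[0, 0, 0], [0, 0, 0], 1]
  ]
}}

```text
t: 14.2
tcp_pos: [0.5159, -0.1545, 0.1956]
tool_rot: [0.89, 0.456, -0.0, 0.0]
force: [-4.1, 0.7, 5.9]
finger_gap: 0.197
gripper_force: 80.6
```

```bash
python3 pose.py
```

```text
14.2 [ 0.51590417 -0.15450841  0.19560393] yaw 54.20625950547489 [-6.e-04 -9.e-04 -1.e+00] F [-4.06124868  0.69843329  5.9409002 ] [-0.0260182   0.6289446   0.58849791] 0.19721002685660052
to axis tool mm [   0.4   -0.3 -104.4] q6 0.12742700116839706
```

Emit:
{"fn": "play_rows", "kwargs": {
  "rows": [
    [[0, 0, 0], [0, 0, 0], 0.7],
    [[0, 0, 0], [0, 0, 0], 0.5],
    [[0, 0, 0], [0, 0, 0], 0.2],
    [[0, 0, 0], [0, 0, 0], 0],
    [[0, 0, 0], [0, 0, 0], 0],
    [[0, 0, 0], [0, 0, 0], 0],
    [[0, 0, 0], [0, 0, 0], 0],
    [[0, 0, 0], [0, 0, 0], 0]
  ]
}}

```text
t: 14.87
tcp_pos: [0.5163, -0.1544, 0.1948]
tool_rot: [0.891, 0.455, 0.0, -0.0]
force: [0.6, 0.1, 0.4]
finger_gap: 1.002
gripper_force: 0.0
```

Emit:
{"fn": "play_rows", "kwargs": {
  "rows": [
    [[0, 0, 0], [0, 0, -5], 0],
    [[0, 0, 0], [0, 0, -10], 0],
    [[0, 0, 0], [0, 0, -20], 0],
    [[0, 0, 0], [0, 0, -25], 0],
    [[0, 0, 0], [0, 0, -25], 0],
    [[0, 0, 0], [0, 0, -20], 0],
    [[0, 0, 0], [0, 0, -10], 0],
    [[0, 0, 0], [0, 0, 0], 0],
    [[0, 0, 0], [0, 0, 0], 0],
    [[0, 0, 0], [0, 0, 0], 0]
  ]
}}

```text
t: 15.7
tcp_pos: [0.5154, -0.1539, 0.3087]
tool_rot: [0.891, 0.455, -0.001, -0.001]
force: [-0.4, -0.2, 0.0]
finger_gap: 1.005
gripper_force: 0.0
```

```bash
python3 pose.py; python3 - <<'E'
from h import *
s=sense();c=get_calibration("wrist");im,d=snapshot("wrist");P=cloud(c,d)
cv2.imwrite("pics/w6.png",cv2.convertScaleAbs(im[...,::-1],alpha=1.5))
r=np.hypot(P[...,0]-.516,P[...,1]+.154)
m=(P[...,2]>.203)&(P[...,2]<.223)&(r<.11);p=P[m];print(len(p),np.median(p[:,2]),rect(p[:,:2]))
A=np.c_[p[:,:2]-p[:,:2].mean(0),np.ones(len(p))];print("tilt",np.linalg.lstsq(A,p[:,2],rcond=None)[0])
m=(P[...,2]>.17)&(P[...,2]<.184)&(r<.04);p=P[m];print("hub",len(p),np.median(p[:,2]),cv2.minEnclosingCircle((p[:,:2]*1000).astype(np.float32)))
E
```

```text
15.7 [ 0.51542385 -0.15393654  0.30865735] yaw 54.11466138942882 [-0.0023  0.0012 -1.    ] F [-0.40621905 -0.17173153  0.00697214] [-0.02744073  0.0863826  -0.03357889] 1.0047825956197582
to axis tool mm [0.4 0.5 8.7] q6 0.12827943258996863
6680 0.21387183929901168 (515.8, -154.1, 55.7, 188.2, 18.1)
tilt [ 0.00296901 -0.00250971  0.21384333]
hub 2503 0.17796182996209575 ((515.9147338867188, -154.1112823486328), 30.138200759887695)
```

View pics/w6.png

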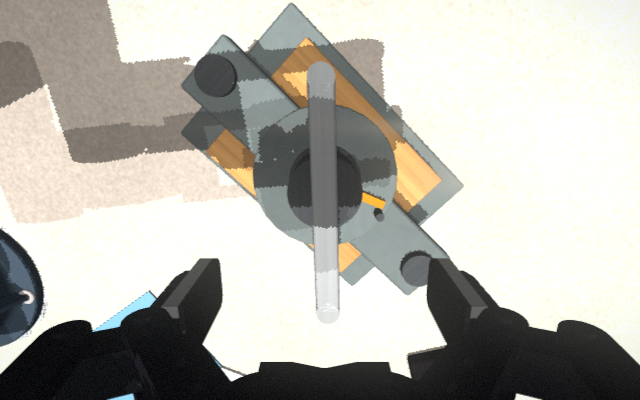

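The key stands upright and home: bar top at 0.214 m, within about 0.3 mm of the axis, pointer touching the peg at (375,207). Handing in.

```bash
python3 -c "
from station import *
print(sign_off())"
```

```text
the job is handed in; nothing more can be done
None
```

The job is handed in, though the hand-in gave no verdict: the key stands upright and fully home on the shaft, which is turned clockwise until its pointer touches the stop peg. I left the other objects alone and never read the pressing board's height directly.

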